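# Close the hinged clamp over the illuminator tube and latch its swing bolt

### The arm

A 7-joint arm with a two-finger parallel gripper is mounted at the origin on the work surface. World frame = base frame: x ahead of the robot, y to its left, z up, the work surface at z = 0. Lengths are in m, angles in rad, forces in N, time in s.
With the tool pointing down it reaches from about 0.4 to 0.875 m from the base axis. Payload 19.3 kg.
Tool frame: the origin (TCP) lies between the finger pads; the fingertips stand 17 mm ahead of it and the grasp point (between the pads) lies 2 mm behind it (bot.tips_ahead is the z of the fingertips in the tool frame, in m); z points along the fingers, y is the direction in which the jaws open and shut (so a half turn about z gives the same grasp; the last joint's range is limited). The gripper opens to 85 mm and grips with 20 to 120 N. Pads are 22 mm wide; open, the fingers measure 114 mm over their backs; the gripper's body (76 mm by 85 mm) begins 54 mm behind the grasp point. The pads swing forward as they close: fully open they stand 13 mm farther back than shut.
Start: joints at [-1.366, 0.521, -0.036, 1.599, 0.021, 1.021, -0.113], TCP at [0.17, 0.602, 0.248] pointing down, gripper open.
Joint ranges: [-2.91, 2.91], [-0.3, 2.13], [-1.5, 1.42], [0.17, 2.43], [-1.26, 4.41], [0.16, 1.93], [-2.52, 2.52]. Speed limits (rad/s): [1.89, 1.89, 2.39, 2.39, 3.01, 3.01, 3.01].

### API

Orientations are given as [roll, pitch, yaw] about the fixed x, y, z axes, in that order (R = Rz(yaw) Ry(pitch) Rx(roll)).
In Python, from workcell import telemetry, cams, job, bot gives the robot as it stands.
- The arm moves only by the tool arm_command, never from a script. Its argument "deltas" is a list of rows, each a list of 7 numbers: the opening, from -1 (shut) to 1 (fully open), so that 0 is half open, then the shift along the tool's x, y, z normalised to -1 to 1, where 1 is 150 mm, then the turn, a rotation vector about the tool's x, y, z normalised to -1 to 1, where 1 is 45 degrees. In form: [[hand, tx, ty, tz, rx, ry, rz], ...]. A call has 1 to 8 rows; each row is the pose to reach, as a shift and turn from the pose commanded when the call began, along the tool's axes at that moment; what a row does not reach only later rows make up. A row lasts 1/8 s, in which the tool goes at most 62.5 mm and 10.7 degrees, less where a joint would pass 70% of its speed; a pose out of reach is approached as far as the arm can. A call with a number of a shift or a turn outside -1 to 1 is refused whole. A call with a gripper value outside its range is refused whole. The fingers move at their own pace and stop on an object; "newtons" is the grip in N (left out, the last holds). Time passes only in rows, so rows that repeat a pose let the fingers close. It gives the time, the measured TCP pose, the force and the opening at its end, in the units of the state.
- telemetry.observe(): the state, without advancing time (a new reading comes with each control period).
- cams.grab_frame(name): name is "scene" or "top"; returns the picture (420x560x3 uint8, blue, green, red); there is no depth.
- cams.get_calibration(name): a dict with "fx", "fy", "cx", "cy" (pixels), "R" (3x3) and "t" (3): a world point X has camera coordinates R X + t. Camera axes: x right, y down, z forward; pixel columns grow to the right and rows downward; lengths in m; the calibration is good to about 2 mm. A picture is of the moment at which its call begins. get_calibration takes no time and is no camera call.
- job.job_done(): hands the job in, once; it reports no verdict.
The state is a dict: "clock": time; "qpos": joint angles; "qd": joint speeds; "joint_efforts": joint torques, N m; "position": TCP position; "tool_rot": TCP orientation; "force": force on the tool from outside, world axes, zero at the start; "moment": the same for the moment, N m; "grip_width": finger opening in m.
Only numpy, scipy, OpenCV 4.12 (cv2) and the standard library are available. Lean on these libraries where they do the work, as an engineer would, in place of code of your own. Each camera call takes 0.05 s, during which the arm holds its last target.

### The job

Close the clamp on the microscope's illuminator tube: lead its hinged upper half over and lay it on the tube without letting it fall, then swing the bolt up so that its washer rides over the lip of the slotted ear, and press the bolt firmly, with about 15 N, against the end of the slot until it is fully home behind the lip. Never force the bolt with more than 20 N of push, and let go of everything at the end. Leave the tube lying where it is, and do not disturb the other things on the bench.

Things in the scene. Friction and masses are not known exactly. Their poses are not given: they have to be found in the camera images.
- mount: Fixed mount: aluminium breadboard 140 (x) x 200 (y) x 12 mm with the lower half of the clamp and, 85 mm on along +y, a plain V rest. Origin: on the bench under the clamp's middle, z up. The tube lies along y in both V's, its axis at z 75 mm. The clamp is 26 mm wide (y -13 to 13) and reaches x -47 to 38 mm below the tube; beyond it on the -x side lies only the board, to x -75 mm.
- hinge_pin (a point): Point on the cap's hinge pin, in the mount at x +32, y 0, z 75 mm; the pin runs along y.
- bolt_pin (a point): Point on the swing bolt's pin, in the mount at x -40, y 0, z 50 mm; the pin runs along y.
- cap: Hinged upper half of the clamp, aluminium, 250 g, 26 mm wide: an arch with a slotted ear at its free end. Origin on the hinge pin; its axes are the mount's when shut. Opening by a tips its z axis by a to the mount's +x. It starts open against its stop, a about 2.1 rad, and falls shut past a about 1.0. Laid down freely it rests on its cushion at a about 0.035, the ear 2.5 mm high; only the bolt keeps it at 0.
- ear_mid (a point): Middle of the ear, to hold the cap by its flat sides (26 mm across, along y): 70 mm from the hinge pin and 6.5 mm above it when shut, so mount x -38, z 81.5 mm. The shut ear spans mount x -56 to -26, z 77 to 86 mm, above an open space; its slot is 8.4 mm wide, open to -x.
- lip_top (a point): Middle of the lip across the outer end of the ear's top, both sides of the slot; shut: mount x -47, z 88.2 mm. It stands 2.2 mm over the floor of the pocket behind it (floor z 86, mount x -46 to -34 mm). Its outside is bevelled at 50 degrees down to x -56, z 79 mm: the washer rides up this bevel.
- slot_end (a point): Foot of the shoulder at the inner end of the pocket, the end of the slot: shut, mount x -34, z 86 mm; 3.5 mm high, 26 mm wide, facing -x. The washer's inner face stops against it.
- bolt: Steel swing bolt, 100 g. Origin on its pin, z along the bolt. Leaning by b tips it to the mount's -x; it starts at b 0.7 to 1.2 rad and stays where it is left (1 N at the nut moves it). Shank 6 mm thick, its end 62 mm from the pin. Home is b = 0 to -0.02, washer in the pocket; it then holds the cap down by itself, nut at z 91 to 106 mm, 3 mm above the lip.
- nut_mid (a point): Middle of the knurled round nut, on the bolt's axis 48 mm from the pin. The nut is 21 mm across and spans 41 to 56 mm from the pin. Push it along its own arc about the pin: a push that makes it rub up the finger jams.
- washer_mid (a point): Middle of the washer's underside, 36 mm up the bolt; washer 11.2 mm (x) by 24 mm (y), nose bevelled towards the clamp. With the cap laid down it meets the lip's bevel at b about 0.5; to b about 0.3 it wedges the ear down (6 to 12 N at the nut), then slides over the lip (1 to 2 N) and drops into the pocket only in the last 1.5 mm before the shoulder.
- pad: White sprung cushion, 14 mm across, under the crown of the cap, which bears on the tube and gives 1 mm for about 6.5 N. Origin: centre of its underside. The crown over it is 115 mm high when shut.
- tube: Loose black illuminator tube, 38 mm across, about 255 mm long, 0.45 to 0.7 kg, lying in the two V's along the mount's y; bright lens ring (43 mm) at its -y end, cooling fins (45 mm) at its +y end. Origin: on its lowest line at half length of the plain part, 19 mm below its axis.
- eyepiece: black microscope eyepiece standing on end, 34 mm across, 52 mm tall; a bystander. Origin: centre of its underside.
- canister: clear objective canister with a black screw lid, 37 mm across, 54 mm tall; a bystander. Origin: centre of its underside.
- driver: black-handled screwdriver lying flat, 160 mm long, 26 mm thick; a bystander. Origin: centre of its underside.
- oil: small bottle of immersion oil, 28 mm across, 60 mm tall; a bystander. Origin: centre of its underside.
- slidebox: closed grey slide box, 100 x 84 x 34 mm; a bystander. Origin: centre of its underside.
- mouse: black computer mouse, 110 x 60 x 30 mm; a bystander. Origin: centre of its underside.
- dish: shallow glass dish, 90 mm across, 16 mm tall; a bystander. Origin: centre of its underside.
There are look-alikes about, which are no part of the job. What is shaped like the mount but orange or yellow is not meant.

How it is judged:
By the outcome, as a careful person would: the job done as asked, in the order asked, and still so for the second after the job is handed in, with the robot touching nothing.
It also fails if it takes over 61 s, if anything falls off the work surface, if the arm or the gripper's body presses on something with over 40 N, if the wrist force passes 120 N, or if a joint passes its speed limit or range.

## Working session

There is one attempt and no reset: what is moved stays moved. The work goes in short steps, Python scripts to look and compute and a tool call to move; the robot and the scene stay as the last step left them, time stands still between calls to the robot, and variables do not carry over. Pictures are saved under pics/ and viewed, and the job is handed in when it is done.

Besides the shell and the picture viewer there is one more tool, called after "Emit:" in YAML: its name, and indented under it one key for each argument. arm_command: Moves the arm, as the interface text tells. Its arguments: {"type":"object","properties":{"deltas":{"type":"array","items":{"type":"array","items":{"type":"number"}}},"newtons":{"type":"number"}},"required":["deltas"]}

```bash
mkdir -p pics; ls
python3 - <<'E'
from workcell import telemetry, cams, job, bot
import cv2
print(telemetry.observe()); print([a for a in dir(bot) if a[0]!='_'], bot.tips_ahead)
for n in ("scene","top"):
    cv2.imwrite(f"pics/{n}0.png",cams.grab_frame(n)); print(n,cams.get_calibration(n))
E
```

```text
pics
{'clock': 0.0, 'qpos': array([-1.36616455,  0.52204294, -0.03630874,  1.59997048,  0.02121018,
        1.02110674, -0.11283332]), 'qd': array([ 1.05689290e-03, -2.57870166e-05, -2.62305826e-04, -1.37670016e-03,
       -1.09228252e-03, -7.45643139e-04, -1.01410229e-03]), 'joint_efforts': array([-1.16666477e-03, -9.27116346e+01,  1.97913520e+00, -3.69923508e+01,
        1.77077658e-02,  8.31539801e-03,  2.91839137e-05]), 'position': array([0.16957908, 0.6012377 , 0.24772135]), 'tool_rot': array([-3.14045463e+00,  9.89257133e-05,  2.86670610e+00]), 'force': array([0.0357364 , 0.66903586, 0.40040334]), 'moment': array([-0.01078044,  0.0579159 ,  0.02418574]), 'grip_width': 0.08534190737487529}
['IKError', 'tips_ahead'] 0.017
scene {'fx': 478.3922748831072, 'fy': 478.3922748831072, 'cx': 273.18590636857374, 'cy': 213.59325824566614, 'R': array([[-0.24097107,  0.97041454,  0.0151183 ],
       [ 0.64754708,  0.17236146, -0.74227643],
       [-0.72292166, -0.16907733, -0.66992323]]), 't': array([ 0.13315114, -0.23941583,  1.84298496])}
top {'fx': 517.5563660305256, 'fy': 517.5563660305256, 'cx': 273.93139889304484, 'cy': 207.32624354484636, 'R': array([[ 0.02519316, -0.99952342,  0.01783941],
       [-0.98624451, -0.02776668, -0.16294411],
       [ 0.1633618 , -0.01348894, -0.98647401]]), 't': array([-0.02865373,  0.47780798,  1.42631327])}
```

View pics/scene0.png

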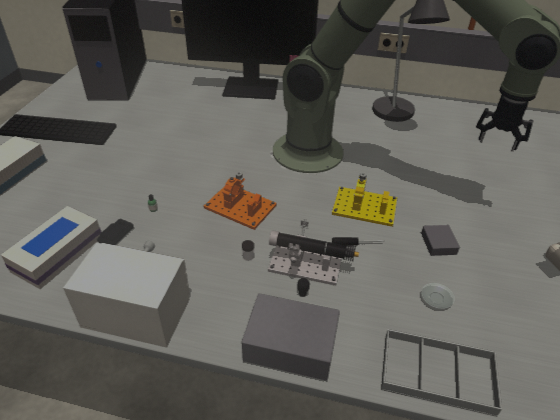

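View pics/top0.png

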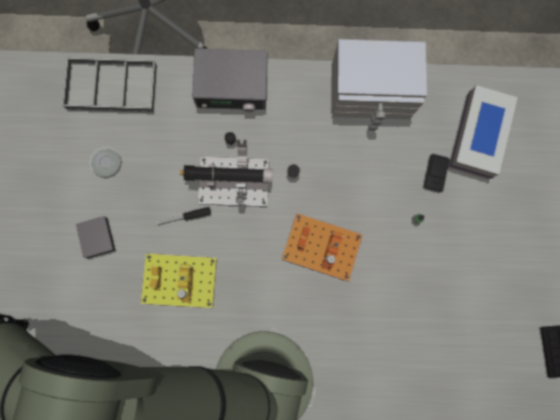

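Run:
```python
import cv2
a=cv2.imread("pics/top0.png")[120:220,165:315]; cv2.imwrite("pics/topz.png",cv2.resize(a,None,fx=5,fy=5,interpolation=cv2.INTER_CUBIC))
a=cv2.imread("pics/scene0.png")[205:305,230:380]; cv2.imwrite("pics/scenez.png",cv2.resize(a,None,fx=5,fy=5,interpolation=cv2.INTER_CUBIC))
```

```text
(no output)
```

View pics/topz.png

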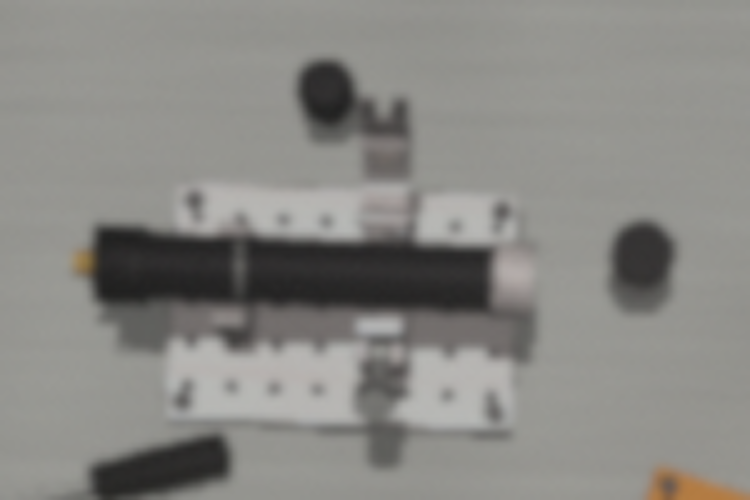

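View pics/scenez.png

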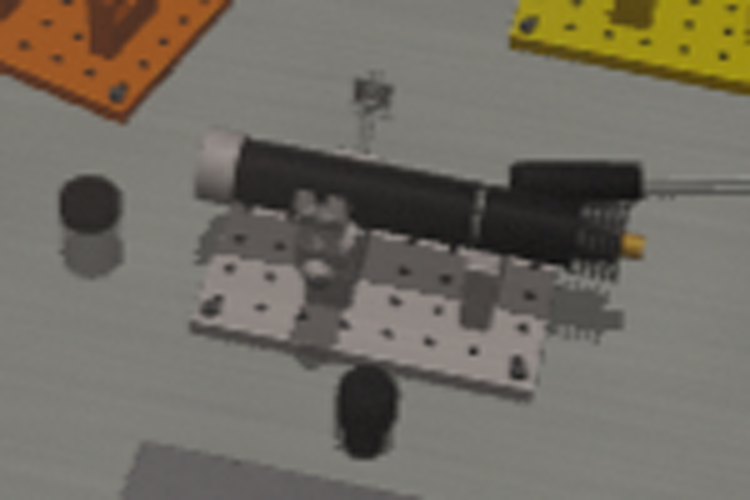

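```bash
cat > h.py <<'E'
import numpy as np, cv2
from scipy.optimize import least_squares
from workcell import telemetry, cams, job, bot
K={n:cams.get_calibration(n) for n in("scene","top")}
def proj(n,X):
    k=K[n];X=np.atleast_2d(X);c=X@k["R"].T+k["t"];return np.c_[k["fx"]*c[:,0]/c[:,2]+k["cx"],k["fy"]*c[:,1]/c[:,2]+k["cy"]]
def ray(n,uv,z):
    k=K[n];d=k["R"].T@np.array([(uv[0]-k["cx"])/k["fx"],(uv[1]-k["cy"])/k["fy"],1]);o=-k["R"].T@k["t"];return o+d*(z-o[2])/d[2]
def tri(uvt,uvs):
    f=lambda X:np.r_[proj("top",X)[0]-uvt,proj("scene",X)[0]-uvs]
    r=least_squares(f,ray("top",uvt,0.05));return r.x,r.fun
def M(p,X):
    x,y,a=p;X=np.atleast_2d(X);c,s=np.cos(a),np.sin(a);return X@np.array([[c,s,0],[-s,c,0],[0,0,1]])+[x,y,0]
E
python3 - <<'E'
from h import *
z=lambda u,o:(np.array(u)+.5)/5-.5+o
T=[165,120];S=[230,205]
# board corners in mount frame z .012 ; y extent unknown: origin under clamp
# y range guess: fit offset too
tc={(1,1):(180,185),(1,-1):(519,192),(-1,-1):(512,430),(-1,1):(166,420)}
for k,u in tc.items(): print(k,ray("top",z(u,T),.012).round(4))
sc={(1,-1):(193,322),(1,1):(533,391)}
for k,u in sc.items(): print(k,ray("scene",z(u,S),.012).round(4))
E
```

```text
(1, 1) [0.6273 0.202  0.012 ]
(1, -1) [0.629  0.0036 0.012 ]
(-1, -1) [0.4874 0.0039 0.012 ]
(-1, 1) [0.4877 0.2033 0.012 ]
(1, -1) [0.6291 0.004  0.012 ]
(1, 1) [0.6303 0.2017 0.012 ]
```

```bash
cat >> h.py <<'E'
P0=[.5583,.0605,0.0]
def capP(a,X): # shut-frame mount coords -> open by a about hinge (x .032,z .075), z tips to +x
    X=np.atleast_2d(X);d=X-[.032,0,.075];c,s=np.cos(a),np.sin(a)
    return np.c_[c*d[:,0]+s*d[:,2],d[:,1],-s*d[:,0]+c*d[:,2]]+[.032,0,.075]
def boltP(b,X): # X: bolt coords
    X=np.atleast_2d(X);c,s=np.cos(b),np.sin(b)
    return np.c_[c*X[:,0]-s*X[:,2],X[:,1],s*X[:,0]+c*X[:,2]]+[-.04,0,.05]
def over(n,img,p,a,b,box,f,out):
    im=cv2.resize(img[box[1]:box[3],box[0]:box[2]],None,fx=f,fy=f,interpolation=cv2.INTER_CUBIC)
    def dr(X,col,closed=True):
        u=((proj(n,M(p,X))-[box[0],box[1]]+.5)*f-.5); cv2.polylines(im,[np.round(u*16).astype(np.int32)],closed,col,1,cv2.LINE_AA,4)
    dr([[.07,-.0575,.012],[.07,.1425,.012],[-.07,.1425,.012],[-.07,-.0575,.012]],(0,0,255))
    e=.013
    for y in(e,-e):
        dr(capP(a,[[-.056,y,.079],[-.047,y,.0882],[-.046,y,.086],[-.034,y,.086],[-.026,y,.086],[-.026,y,.077],[-.056,y,.077]]),(0,255,0))
    dr(capP(a,[[-.056,e,.077],[-.056,.0042,.077],[-.034,.0042,.077],[-.034,-.0042,.077],[-.056,-.0042,.077],[-.056,-e,.077]]),(0,255,0),False)
    t=np.linspace(0,2*np.pi,20)
    for zz in(.041,.056): dr(boltP(b,np.c_[.0105*np.cos(t),.0105*np.sin(t),0*t+zz]),(255,0,0))
    dr(boltP(b,[[0,0,0],[0,0,.062]]),(255,0,0),False)
    dr([[.032,-e,.075],[.032,e,.075]],(255,0,255),False)
    dr([[.0,-.1,.094],[0,.15,.094]],(0,255,255),False)
    cv2.imwrite(out,im)
E
python3 - <<'E'
from h import *
import sys
for n,box in(("top",(195,120,275,220)),("scene",(260,205,340,305))):
    over(n,cv2.imread(f"pics/{n}0.png"),P0,2.1,.95,box,8 if 0 else 6,f"pics/ov_{n}.png")
E
```

```text
(no output)
```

View pics/ov_top.png

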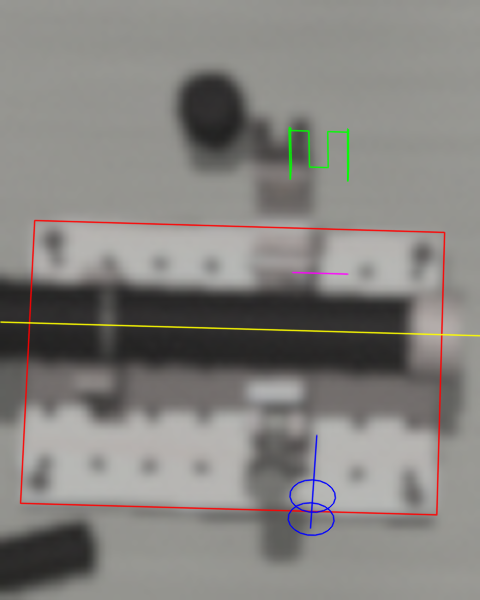

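View pics/ov_scene.png

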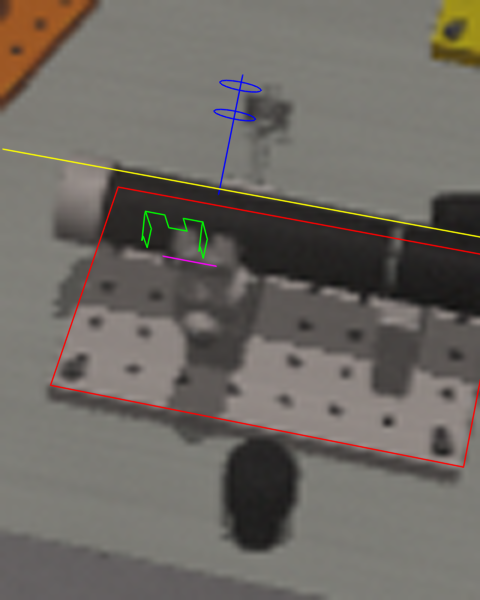

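```bash
sed -i 's/\[\[.07,-.0575,.012\],\[.07,.1425,.012\],\[-.07,.1425,.012\],\[-.07,-.0575,.012\]\]/[[.065,-.0735,.012],[.065,.1265,.012],[-.075,.1265,.012],[-.075,-.0735,.012]]/; s/^P0=.*/P0=[.5633,.0765,0.0]/' h.py
python3 - <<'E'
from h import *
for n,box in(("top",(195,120,275,220)),("scene",(260,205,340,305))):
    over(n,cv2.imread(f"pics/{n}0.png"),P0,2.1,.75,box,6,f"pics/ov2_{n}.png")
E
```

```text
(no output)
```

View pics/ov2_top.png

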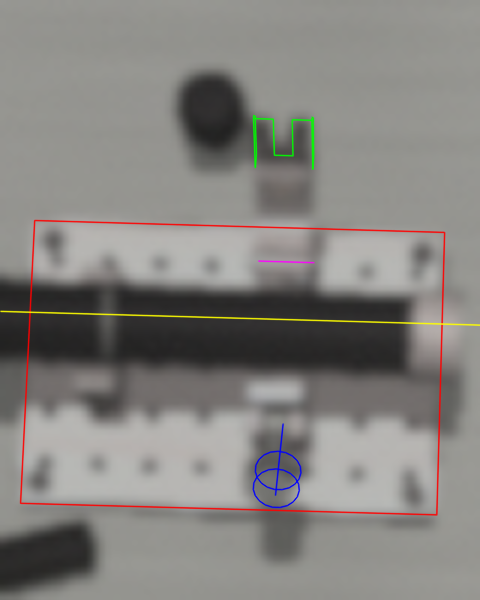

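View pics/ov2_scene.png

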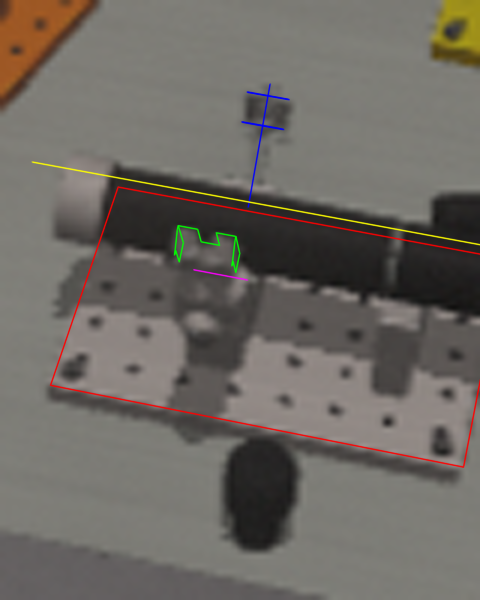

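```bash
cat >> h.py <<'E'
from scipy.spatial.transform import Rotation as Ro
def st():
    s=telemetry.observe();return s
def rows(targets,hand,s=None,start=None):
    """targets: list of (xyz, pitch) ; pitch t: tool z = (sin t,0,-cos t), tool y=+y"""
    if start is None:
        s=s or st(); p0=s["position"];R0=Ro.from_euler("xyz",s["tool_rot"])
    else: p0,R0=np.array(start[0]),Rt(start[1])
    for x,t in targets:
        d=R0.inv().apply(np.array(x)-p0)/.15; r=(R0.inv()*Rt(t)).as_rotvec()/(np.pi/4)
        print([hand]+[round(float(v),3) for v in d]+[round(float(v),3) for v in r])
def Rt(t):
    z=np.array([np.sin(t),0,-np.cos(t)]);y=np.array([0,1.,0]);x=np.cross(y,z);return Ro.from_matrix(np.c_[x,y,z])
E
python3 - <<'E'
from h import *
rows([((.636,.0765,.24),0)],.2)
z=lambda u,f,o:(np.array(u)+.5)/f-.5+o
print("eyepiece",ray("top",z((211,110),6,[195,120]),.052))
E
```

```text
[0.2, -3.942, -2.523, 0.055, -0.001, -0.0, -0.35]
eyepiece [0.67435911 0.11596795 0.052     ]
```

Emit:
arm_command:
  deltas:
    - [0.2,-0.4,-0.26,0,0,0,-0.17]
    - [0.2,-0.8,-0.51,0,0,0,-0.35]
    - [0.2,-1,-0.64,0,0,0,-0.35]
    - [0.2,-1,-0.64,0,0,0,-0.35]

```text
clock: 0.6
position: [0.2912, 0.4652, 0.2484]
tool_rot: [-3.14, 0.001, 3.136]
force: [-0.3, -0.1, -0.6]
grip_width: 0.0513
```

Emit:
arm_command:
  deltas:
    - [0.2,-0.4,-0.4,0,0,0,0]
    - [0.2,-0.8,-0.8,0,0,0,0]
    - [0.2,-0.89,-1,0,0,0,0]

```text
clock: 0.98
position: [0.4141, 0.3289, 0.2481]
tool_rot: [3.141, -0.0, -3.14]
force: [-0.1, 0.9, 0.5]
grip_width: 0.0511
```

Emit:
arm_command:
  deltas:
    - [0.2,-0.4,-0.4,0,0,0,0]
    - [0.2,-0.8,-0.8,0,0,0,0]
    - [0.2,-0.89,-1,0,0,0,0]

```text
clock: 1.35
position: [0.5397, 0.1903, 0.2481]
tool_rot: [3.141, -0.0, -3.14]
force: [0.2, 1.1, -1.0]
grip_width: 0.0508
```

Emit:
arm_command:
  deltas:
    - [0.2,-0.3,-0.3,0,0,0,0]
    - [0.2,-0.52,-0.59,0,0,0,0]
    - [0.2,-0.52,-0.59,0,0,0,0]
    - [0.2,-0.52,-0.59,0,0,0,0]

```text
clock: 1.85
position: [0.6163, 0.1033, 0.2478]
tool_rot: [3.141, -0.001, -3.141]
force: [-0.1, 0.4, -0.4]
grip_width: 0.0511
```

Run:
```python
from h import *
s=st();print(s["position"],s["tool_rot"],s["force"],s["qpos"])
for n,box in(("top",(195,120,275,220)),("scene",(240,165,340,265))):
    im=cams.grab_frame(n);cv2.imwrite(f"pics/{n}1.png",im)
    over(n,im,P0,2.1,.72,box,6,f"pics/ov3_{n}.png")
```

```text
[0.61626481 0.10326407 0.24782196] [ 3.14117355e+00 -9.20743399e-04 -3.14097032e+00] [-0.11350925  0.4274757  -0.3872715 ] [-0.29404302  0.52287067  0.04967886  1.60308149 -0.02990248  1.01716289
  1.33617087]
```

View pics/ov3_scene.png

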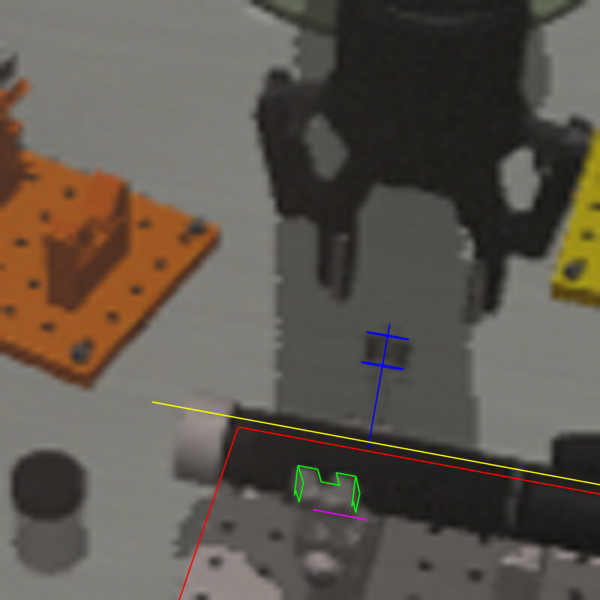

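View pics/ov3_top.png

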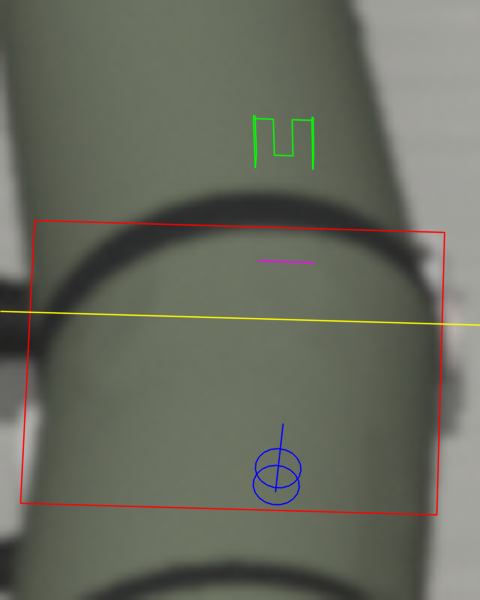

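Run:
```python
from h import *
for dz in(.017,.010): print(((proj("scene",[[.6163,.1033+s,.2478-dz] for s in(-.026,.026)])-[240,165]+.5)*6))
over("scene",cv2.imread("pics/scene0.png"),P0,2.1,.72,(280,230,320,270),15,"pics/a.png")
im=cv2.imread("pics/scene0.png")[230:270,280:320];im=cv2.convertScaleAbs(im,alpha=1.5)
a=cv2.convertScaleAbs(cv2.imread("pics/a.png"),alpha=1.5)
cv2.imwrite("pics/b.png",np.hstack([cv2.resize(im,(400,400),interpolation=cv2.INTER_CUBIC),cv2.resize(a,(400,400))]))
```

```text
[[349.49601087 298.46580386]
 [469.18648682 319.56441639]]
[[350.30812695 286.30662798]
 [470.46594977 307.39869383]]
```

View pics/b.png

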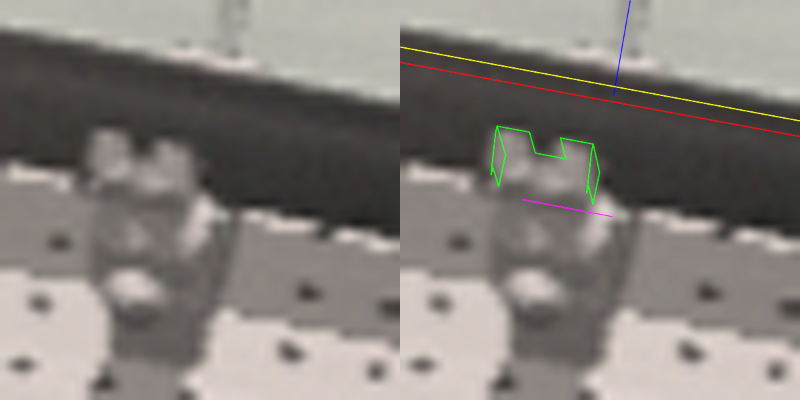

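Emit:
arm_command:
  deltas:
    - [0.2,-0.131,-0.179,0,0,0,0]
    - [0.2,-0.131,-0.179,0.3,0,0,0]
    - [0.2,-0.131,-0.179,0.6,0,0,0]
    - [0.2,-0.131,-0.179,0.7,0,0,0]
    - [0.2,-0.131,-0.179,0.785,0,0,0]
    - [0.2,-0.131,-0.179,0.785,0,0,0]
    - [0.2,-0.131,-0.179,0.785,0,0,0]

```text
clock: 2.82
position: [0.6368, 0.0756, 0.1318]
tool_rot: [3.141, 0.002, -3.142]
force: [0.4, -0.3, 0.0]
grip_width: 0.0514
```

Run:
```python
from h import *
s=st();print(s["position"],s["tool_rot"],s["force"])
im=cams.grab_frame("scene");cv2.imwrite("pics/s2.png",im);cv2.imwrite("pics/s2z.png",cv2.resize(im[180:280,250:370],None,fx=6,fy=6,interpolation=cv2.INTER_CUBIC))
```

```text
[0.63682459 0.07563385 0.13179837] [ 3.14128555e+00  1.64809192e-03 -3.14152740e+00] [ 0.43034498 -0.27457244  0.01345434]
```

View pics/s2z.png

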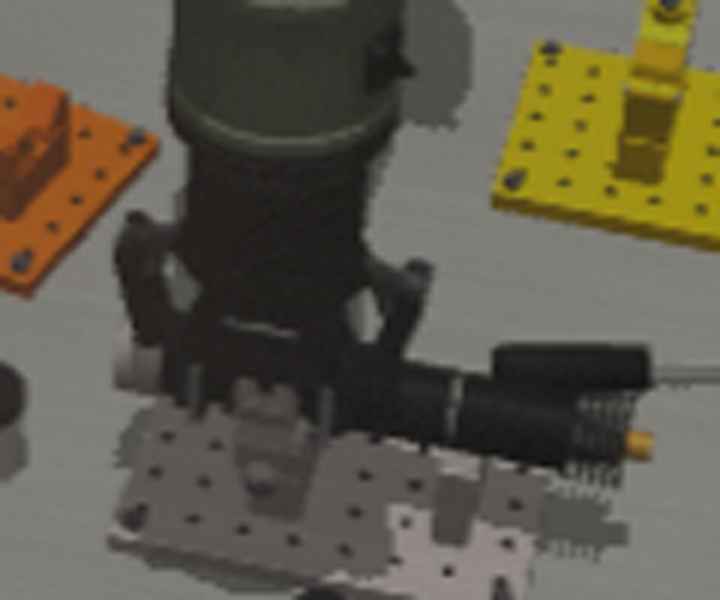

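Emit:
arm_command:
  deltas:
    - [-0.3,0,0,0,0,0,0]
    - [-0.5,0,0,0,0,0,0]
    - [-0.5,0,0,0,0,0,0]
    - [-0.5,0,0,0,0,0,0]
  newtons: 20

```text
clock: 3.38
position: [0.6366, 0.0771, 0.1315]
tool_rot: [3.14, 0.001, -3.141]
force: [-1.3, 7.1, 7.8]
grip_width: 0.0255
```

Run:
```python
import numpy as np
f=lambda a:np.array([-70*np.cos(a)+6.5*np.sin(a),70*np.sin(a)+6.5*np.cos(a)])
aa=[2.1,1.95,1.8,1.65,1.5,1.35,1.2,1.05,.9,.75,.6,.5,.4,.3,.2,.15,.1,.05,.035]
for k in(2.1,1.5,.9,.4):
    print(k,[(a,((f(a)-f(k))*[-1,-1]/150).round(3).tolist()) for a in aa if a<k])
```

```text
2.1 [(1.95, [0.06, -0.037]), (1.8, [0.125, -0.064]), (1.65, [0.193, -0.081]), (1.5, [0.263, -0.088]), (1.35, [0.333, -0.084]), (1.2, [0.402, -0.07]), (1.05, [0.468, -0.045]), (0.9, [0.529, -0.012]), (0.75, [0.585, 0.031]), (0.6, [0.634, 0.082]), (0.5, [0.662, 0.119]), (0.4, [0.686, 0.159]), (0.3, [0.706, 0.202]), (0.2, [0.722, 0.246]), (0.15, [0.728, 0.268]), (0.1, [0.733, 0.291]), (0.05, [0.737, 0.314]), (0.035, [0.738, 0.321])]
1.5 [(1.35, [0.07, 0.004]), (1.2, [0.139, 0.018]), (1.05, [0.205, 0.042]), (0.9, [0.266, 0.076]), (0.75, [0.322, 0.119]), (0.6, [0.371, 0.169]), (0.5, [0.399, 0.207]), (0.4, [0.423, 0.247]), (0.3, [0.443, 0.289]), (0.2, [0.459, 0.333]), (0.15, [0.465, 0.356]), (0.1, [0.47, 0.379]), (0.05, [0.474, 0.402]), (0.035, [0.475, 0.409])]
0.9 [(0.75, [0.056, 0.043]), (0.6, [0.105, 0.093]), (0.5, [0.133, 0.131]), (0.4, [0.157, 0.171]), (0.3, [0.177, 0.213]), (0.2, [0.193, 0.257]), (0.15, [0.199, 0.28]), (0.1, [0.204, 0.303]), (0.05, [0.208, 0.326]), (0.035, [0.209, 0.333])]
0.4 [(0.3, [0.02, 0.042]), (0.2, [0.036, 0.086]), (0.15, [0.042, 0.109]), (0.1, [0.047, 0.132]), (0.05, [0.051, 0.155]), (0.035, [0.052, 0.162])]
```

Emit:
arm_command:
  deltas:
    - [-0.5,0,0.012,0,0,0,0]
    - [-0.5,0.03,0.012,-0.019,0,0,0]
    - [-0.5,0.06,0.012,-0.037,0,0,0]
    - [-0.5,0.092,0.012,-0.051,0,0,0]
    - [-0.5,0.125,0.012,-0.064,0,0,0]
    - [-0.5,0.159,0.012,-0.073,0,0,0]
    - [-0.5,0.193,0.012,-0.081,0,0,0]
    - [-0.5,0.263,0.012,-0.088,0,0,0]

```text
clock: 4.38
position: [0.5967, 0.0776, 0.144]
tool_rot: [3.141, 0.001, -3.141]
force: [4.6, 2.8, -2.2]
grip_width: 0.0254
```

Emit:
arm_command:
  deltas:
    - [-0.5,0.035,0.005,0.001,0,0,0]
    - [-0.5,0.07,0.005,0.004,0,0,0]
    - [-0.5,0.105,0.005,0.01,0,0,0]
    - [-0.5,0.139,0.005,0.018,0,0,0]
    - [-0.5,0.172,0.005,0.029,0,0,0]
    - [-0.5,0.205,0.005,0.042,0,0,0]
    - [-0.5,0.236,0.005,0.058,0,0,0]
    - [-0.5,0.266,0.005,0.076,0,0,0]

```text
clock: 5.38
position: [0.5565, 0.078, 0.1321]
tool_rot: [-3.142, -0.0, -3.142]
force: [3.0, 0.8, 1.0]
grip_width: 0.0257
```

Run:
```python
from h import *
s=st();print(s["position"],s["tool_rot"],s["force"],s["moment"])
im=cams.grab_frame("scene");cv2.imwrite("pics/s3z.png",cv2.resize(im[180:280,250:370],None,fx=6,fy=6,interpolation=cv2.INTER_CUBIC))
```

```text
[0.55646147 0.07803324 0.13210336] [-3.14157233e+00 -2.60952649e-04 -3.14151147e+00] [2.95146262 0.82008482 1.03900418] [-0.20397146 -0.69407477 -0.09577249]
```

View pics/s3z.png

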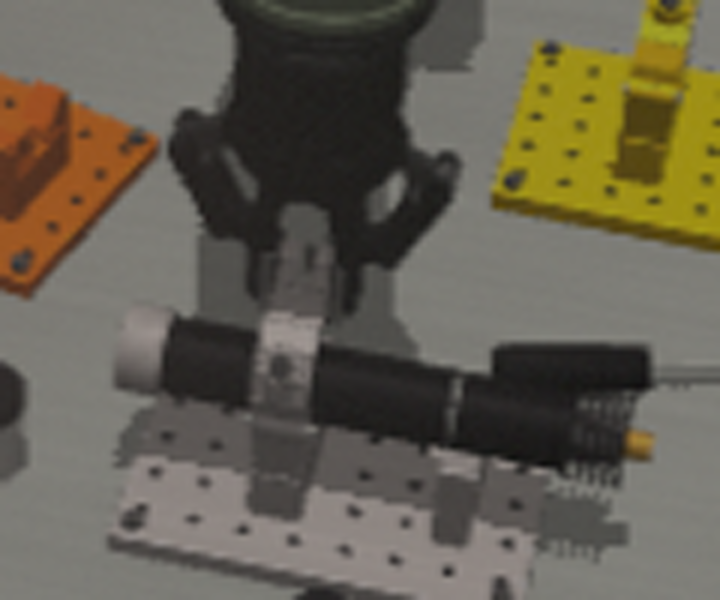

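Emit:
arm_command:
  deltas:
    - [-0.5,0.029,0,0.021,0,0,0]
    - [-0.5,0.056,0,0.043,0,0,0]
    - [-0.5,0.081,0,0.067,0,0,0]
    - [-0.5,0.105,0,0.093,0,0,0]
    - [-0.5,0.12,0,0.112,0,0,0]
    - [-0.5,0.133,0,0.131,0,0,0]
    - [-0.5,0.146,0,0.151,0,0,0]
    - [-0.5,0.157,0,0.171,0,0,0]

```text
clock: 6.42
position: [0.5331, 0.0782, 0.1065]
tool_rot: [3.141, -0.0, -3.141]
force: [-0.6, 4.2, 0.9]
grip_width: 0.0254
```

Emit:
arm_command:
  deltas:
    - [-0.5,0.011,0,0.021,0,0,0]
    - [-0.5,0.02,0,0.042,0,0,0]
    - [-0.5,0.028,0,0.064,0,0,0]
    - [-0.5,0.036,0,0.086,0,0,0]
    - [-0.5,0.042,0,0.109,0,0,0]
    - [-0.5,0.045,0,0.121,0,0,0]
    - [-0.5,0.045,0,0.121,0,0,0]

```text
clock: 7.3
position: [0.5265, 0.0783, 0.0883]
tool_rot: [3.141, -0.0, -3.141]
force: [0.1, 5.5, -1.5]
grip_width: 0.0255
```

Emit:
arm_command:
  deltas:
    - [-0.5,0.001,0.007,0.007,0,0,0]
    - [-0.5,0.002,0.007,0.013,0,0,0]
    - [-0.5,0.003,0.007,0.02,0,0,0]
    - [-0.5,0.003,0.007,0.02,0,0,0]

```text
clock: 7.8
position: [0.5259, 0.0785, 0.0854]
tool_rot: [-3.141, -0.0, 3.141]
force: [-0.5, -6.0, -0.2]
grip_width: 0.0256
```

Emit:
arm_command:
  deltas:
    - [-0.5,0.001,0,0.007,0,0,0]
    - [-0.5,0.001,0,0.007,0,0,0]

```text
clock: 8.05
position: [0.5258, 0.0785, 0.0844]
tool_rot: [-3.141, -0.0, 3.141]
force: [-1.4, -5.8, 1.5]
grip_width: 0.0257
```

Emit:
arm_command:
  deltas:
    - [-0.5,0,-0.004,0.007,0,0,0]
    - [-0.5,0,-0.004,0.007,0,0,0]

```text
clock: 8.3
position: [0.5257, 0.0784, 0.0833]
tool_rot: [-3.141, -0.001, 3.142]
force: [-2.6, -2.7, 1.5]
grip_width: 0.0257
```

Emit:
arm_command:
  deltas:
    - [-0.5,0,0,0.007,0,0,0]
    - [-0.5,0,0,0.007,0,0,0]

```text
clock: 8.55
position: [0.5257, 0.0784, 0.0823]
tool_rot: [-3.141, -0.001, -3.142]
force: [-4.2, -3.7, 3.4]
grip_width: 0.0257
```

Emit:
arm_command:
  deltas:
    - [-0.3,0,0,0,0,0,0]
    - [-0.1,0,0,0,0,0,0]
    - [0.2,0,0,0,0,0,0]
    - [0.2,0,0,0,0,0,0]

```text
clock: 9.05
position: [0.526, 0.0785, 0.0824]
tool_rot: [3.142, 0.0, -3.141]
force: [-0.2, 0.2, -0.1]
grip_width: 0.0508
```

Emit:
arm_command:
  deltas:
    - [0.2,0,0,-0.2,0,0,0]
    - [0.2,0,0,-0.6,0,0,0]
    - [0.2,0,0,-0.8,0,0,0]
    - [0.2,0.5,0,-0.9,0,0,0]
    - [-0.6,0.9,0,-0.9,0,0,0]
    - [-1,0.9,0,-0.9,0,0,0]
    - [-1,0.9,0,-0.9,0,0,0]

```text
clock: 9.93
position: [0.3913, 0.0787, 0.2179]
tool_rot: [3.141, 0.001, -3.141]
force: [0.6, -0.7, 0.7]
grip_width: 0.0004
```

Run:
```python
from h import *
s=st();print(s["position"],s["tool_rot"],s["force"],s["grip_width"])
P=[.5633,.0775,0]
for n,box in(("top",(195,120,275,220)),("scene",(260,190,340,270))):
    im=cams.grab_frame(n);cv2.imwrite(f"pics/{n}4.png",im)
    over(n,im,P,.035,.72,box,6,f"pics/ov4_{n}.png")
```

```text
[0.3913183  0.0786882  0.21785471] [ 3.14115945e+00  1.23810511e-03 -3.14098590e+00] [ 0.6226974  -0.68617855  0.68659378] 0.00042808848915575743
```

View pics/ov4_scene.png

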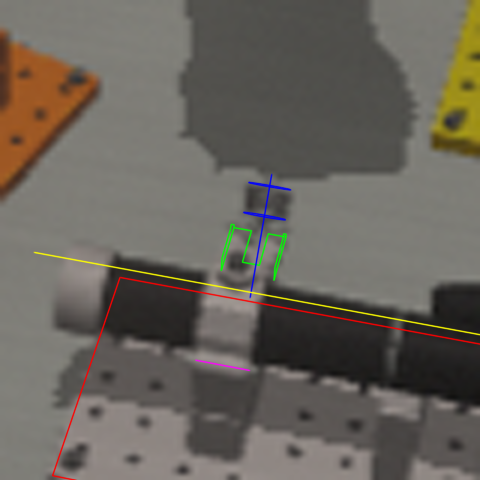

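View pics/ov4_top.png

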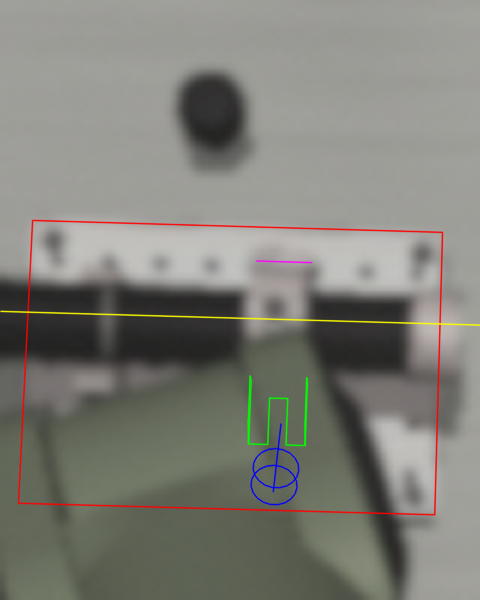

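```bash
cat >> h.py <<'E'
PIN=np.array([.5233,.0784,.05])
def bp(b,g,r=.060,off=.0215):
    u=np.array([-np.sin(b),0,np.cos(b)]);n=np.array([-np.cos(b),0,-np.sin(b)]);return PIN+r*u+(off+g)*n
E
python3 - <<'E'
from h import *
rows([((.40,.0784,.2),.36),((.41,.0784,.15),.72),(bp(.72,.012,.1),.72),(bp(.72,.012),.72)],-1)
print(bp(.72,.012,.1),bp(.72,.012))
E
```

```text
[-1, -0.052, -0.002, 0.117, 0.0, -0.457, -0.0]
[-1, -0.118, -0.002, 0.45, 0.0, -0.916, -0.0]
[-1, -0.266, -0.002, 0.763, 0.0, -0.916, -0.0]
[-1, -0.441, -0.002, 0.964, 0.0, -0.916, -0.0]
[0.43217604 0.0784     0.10309119] [0.45855143 0.0784     0.07301896]
```

Emit:
arm_command:
  deltas:
    - [-1,-0.02,-0.002,0.05,0,-0.23,0]
    - [-1,-0.05,-0.002,0.117,0,-0.457,0]
    - [-1,-0.08,-0.002,0.25,0,-0.69,0]
    - [-1,-0.118,-0.002,0.4,0,-0.916,0]
    - [-1,-0.118,-0.002,0.45,0,-0.916,0]
    - [-1,-0.118,-0.002,0.45,0,-0.916,0]

```text
clock: 10.78
position: [0.3974, 0.0642, 0.1464]
tool_rot: [-2.975, 0.306, -3.083]
force: [1.1, -0.7, -0.4]
grip_width: 0.0002
```

Run:
```python
from h import *
s=st();print(s["position"],s["tool_rot"],s["force"],s["grip_width"],s["qpos"])
rows([(bp(.72,.012,.1),.72),(bp(.72,.012),.72)],-1)
im=cams.grab_frame("scene");cv2.imwrite("pics/s5z.png",cv2.resize(im[150:270,240:360],None,fx=5,fy=5,interpolation=cv2.INTER_CUBIC))
```

```text
[0.39744154 0.06423539 0.14640778] [-2.97540351  0.30558195 -3.08311014] [ 1.05258963 -0.67758618 -0.37884145] 0.00015762805931020753 [ 0.14348541  0.37464985 -0.80153162  2.42029853  1.18420274  0.6159912
 -0.04747654]
[-1, -0.139, 0.137, 0.328, -0.172, -0.521, 0.109]
[-1, -0.246, 0.167, 0.571, -0.172, -0.521, 0.109]
```

View pics/s5z.png

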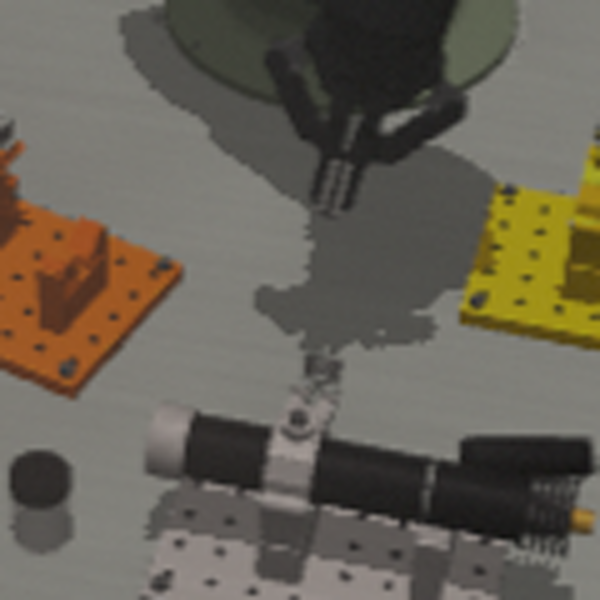

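```bash
cat >> h.py <<'E'
def ct(b,t,g,d=.013,y=.0784):
    u=np.array([-np.sin(b),0,np.cos(b)]);n=np.array([-np.cos(b),0,-np.sin(b)])
    C=PIN+.056*u+.0105*n; m=np.array([np.cos(t),0,np.sin(t)]);z=np.array([np.sin(t),0,-np.cos(t)])
    p=C-(.011+g)*m+(d-.017)*z;p[1]=y;return p
E
python3 - <<'E'
from h import *
rows([(ct(.72,.4,.012)+[0,0,.06],.35),(ct(.72,.4,.012)+[0,0,.03],.4)],-1)
print(ct(.72,.4,.012))
E
```

```text
[-1, -0.342, 0.083, 0.152, -0.182, -0.037, 0.07]
[-1, -0.28, 0.114, 0.339, -0.18, -0.101, 0.075]
[0.45573842 0.0784     0.0799052 ]
```

Emit:
arm_command:
  deltas:
    - [-1,-0.17,0.04,0.08,-0.09,-0.02,0.04]
    - [-1,-0.342,0.083,0.152,-0.182,-0.037,0.07]
    - [-1,-0.342,0.083,0.152,-0.182,-0.037,0.07]
    - [-1,-0.342,0.083,0.152,-0.182,-0.037,0.07]

```text
clock: 11.32
position: [0.4519, 0.0759, 0.1395]
tool_rot: [-3.132, 0.338, -3.134]
force: [0.1, -0.1, -0.4]
grip_width: -0.0002
```

Run:
```python
from h import *
s=st();print(s["position"],s["tool_rot"],s["force"],s["qpos"])
rows([(ct(.72,.4,.012)+[0,0,.05],.35),(ct(.72,.4,.012)+[0,0,.03],.4)],-1)
```

```text
[0.45193351 0.07585245 0.13945396] [-3.13206454  0.33832504 -3.13434077] [ 0.08492882 -0.08597397 -0.39516082] [ 0.23623088  0.42923352 -0.75502253  2.34547061  1.2653513   0.45560063
 -0.01108778]
[-1, -0.003, 0.017, 0.068, -0.009, -0.015, 0.009]
[-1, 0.041, 0.019, 0.194, -0.009, -0.078, 0.009]
```

Emit:
arm_command:
  deltas:
    - [-1,0.015,0.018,0.1,-0.009,-0.04,0.009]
    - [-1,0.041,0.019,0.194,-0.009,-0.078,0.009]
    - [-1,0.041,0.019,0.194,-0.009,-0.078,0.009]
    - [-1,0.041,0.019,0.194,-0.009,-0.078,0.009]

```text
clock: 11.82
position: [0.456, 0.0788, 0.1106]
tool_rot: [3.141, 0.4, -3.141]
force: [0.2, 0.4, 0.0]
grip_width: 0.0002
```

Run:
```python
from h import *
s=st();print(s["position"],s["tool_rot"],s["force"],s["qpos"])
for t in(.4,.5): rows([(ct(.72,.4,.012),t)],-1)
im=cams.grab_frame("scene");cv2.imwrite("pics/s6z.png",cv2.resize(im[180:260,260:340],None,fx=7,fy=7,interpolation=cv2.INTER_CUBIC))
```

```text
[0.45599054 0.07875426 0.11060229] [ 3.14128516  0.40022486 -3.14101414] [0.16279845 0.37810279 0.03904472] [ 0.17369723  0.50295382 -0.7088455   2.40066546  1.67928947  0.47685084
 -0.43480583]
[-1, 0.081, -0.002, 0.188, 0.001, 0.0, 0.001]
[-1, 0.081, -0.002, 0.188, 0.001, -0.127, 0.001]
```

View pics/s6z.png

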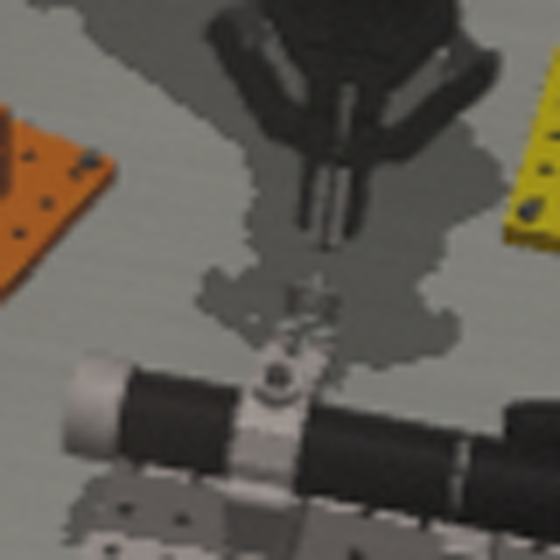

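Emit:
arm_command:
  deltas:
    - [-1,0.04,-0.002,0.09,0,0,0]
    - [-1,0.081,-0.002,0.188,0,0,0]
    - [-1,0.081,-0.002,0.188,0,0,0]

```text
clock: 12.25
position: [0.4556, 0.0782, 0.0791]
tool_rot: [3.141, 0.399, 3.141]
force: [-0.2, 0.9, 0.4]
grip_width: -0.0003
```

Run:
```python
from h import *
s=st();print(s["position"],s["tool_rot"],s["force"],s["qpos"])
im=cams.grab_frame("scene");cv2.imwrite("pics/s7z.png",cv2.resize(im[180:260,260:340],None,fx=7,fy=7,interpolation=cv2.INTER_CUBIC))
```

```text
[0.45556824 0.07818651 0.07912583] [3.1407839  0.3991893  3.14122231] [-0.1835881   0.89660852  0.37127985] [ 0.18702     0.60450127 -0.73500865  2.41349794  1.84044244  0.5547739
 -0.57807603]
```

View pics/s7z.png

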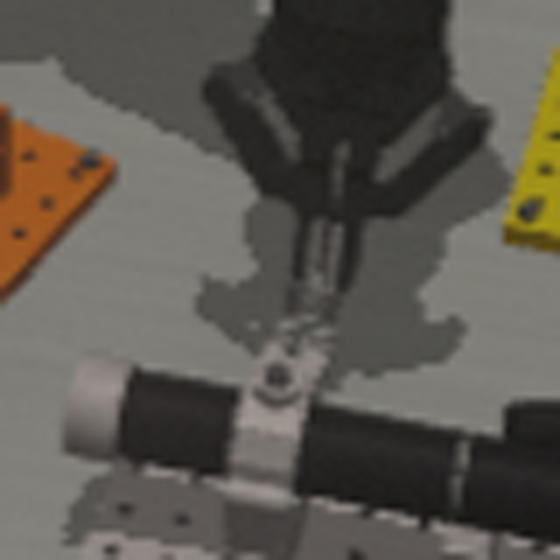

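Run:
```python
from h import *
S=(ct(.72,.4,.012),.4)
rows([(ct(.72,.4,g),.4) for g in(.008,.004,0)]+[(ct(b,.4,0),.4) for b in(.68,.64,.6,.57,.55)],-1,start=S)
```

```text
[-1, -0.027, 0.0, -0.0, 0.0, 0.0, 0.0]
[-1, -0.053, 0.0, 0.0, 0.0, 0.0, 0.0]
[-1, -0.08, 0.0, 0.0, 0.0, 0.0, 0.0]
[-1, -0.093, 0.0, -0.007, 0.0, 0.0, 0.0]
[-1, -0.107, 0.0, -0.014, 0.0, 0.0, 0.0]
[-1, -0.121, 0.0, -0.02, 0.0, 0.0, 0.0]
[-1, -0.132, 0.0, -0.024, 0.0, 0.0, 0.0]
[-1, -0.139, 0.0, -0.026, 0.0, 0.0, 0.0]
```

Emit:
arm_command:
  deltas:
    - [-1,-0.027,0,0,0,0,0]
    - [-1,-0.053,0,0,0,0,0]
    - [-1,-0.08,0,0,0,0,0]
    - [-1,-0.093,0,-0.007,0,0,0]

```text
clock: 12.8
position: [0.4684, 0.0783, 0.0861]
tool_rot: [3.141, 0.401, 3.141]
force: [-0.8, 0.2, 0.1]
grip_width: 0.0001
```

Emit:
arm_command:
  deltas:
    - [-1,-0.014,0,-0.007,0,0,0]
    - [-1,-0.028,0,-0.013,0,0,0]
    - [-1,-0.028,0,-0.013,0,0,0]

```text
clock: 13.18
position: [0.4716, 0.0783, 0.0895]
tool_rot: [3.141, 0.401, 3.141]
force: [0.0, 0.8, -0.6]
grip_width: -0.0
```

Run:
```python
from h import *
s=st();print(s["position"],s["tool_rot"],s["force"],s["qpos"])
im=cams.grab_frame("scene");cv2.imwrite("pics/s8z.png",cv2.resize(im[180:260,260:340],None,fx=7,fy=7,interpolation=cv2.INTER_CUBIC))
```

```text
[0.47156666 0.0783473  0.0894723 ] [3.14056114 0.40128605 3.14144135] [ 0.00326949  0.773981   -0.58485381] [ 0.17876576  0.57731539 -0.70358183  2.37531931  1.7687989   0.51115707
 -0.48950485]
```

View pics/s8z.png

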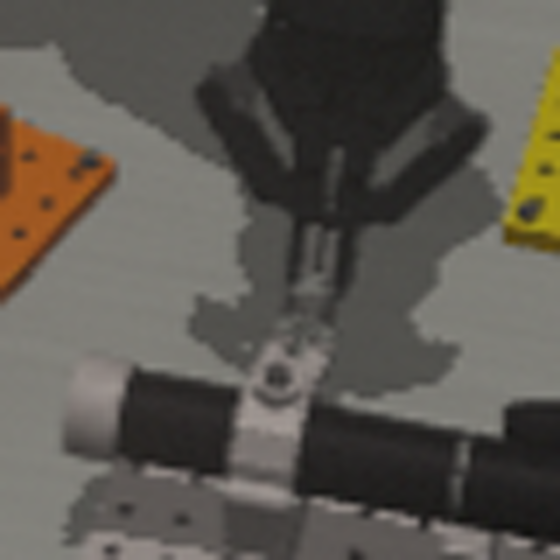

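Run:
```python
from h import *
S=(ct(.6,.4,0),.4);print(S[0])
rows([(ct(b,.4,0),.4) for b in(.58,.56,.54,.52,.5,.48,.46,.44,.42,.40)],-1,start=S)
```

```text
[0.47132465 0.0784     0.08969069]
[-1, -0.007, 0.0, -0.003, 0.0, 0.0, 0.0]
[-1, -0.014, 0.0, -0.005, 0.0, 0.0, 0.0]
[-1, -0.021, 0.0, -0.008, 0.0, 0.0, 0.0]
[-1, -0.029, 0.0, -0.01, 0.0, 0.0, 0.0]
[-1, -0.036, 0.0, -0.012, 0.0, 0.0, 0.0]
[-1, -0.043, 0.0, -0.015, 0.0, 0.0, 0.0]
[-1, -0.051, 0.0, -0.016, 0.0, 0.0, 0.0]
[-1, -0.058, 0.0, -0.018, 0.0, 0.0, 0.0]
[-1, -0.065, 0.0, -0.02, 0.0, 0.0, 0.0]
[-1, -0.073, 0.0, -0.021, 0.0, 0.0, 0.0]
```

Emit:
arm_command:
  deltas:
    - [-1,-0.007,0,-0.003,0,0,0]
    - [-1,-0.014,0,-0.005,0,0,0]
    - [-1,-0.021,0,-0.008,0,0,0]
    - [-1,-0.028,0,-0.01,0,0,0]
    - [-1,-0.028,0,-0.01,0,0,0]

```text
clock: 13.85
position: [0.4748, 0.0784, 0.0924]
tool_rot: [3.14, 0.401, 3.141]
force: [-1.5, 0.2, 0.7]
grip_width: -0.0001
```

Emit:
arm_command:
  deltas:
    - [-1,-0.008,0,-0.002,0,0,0]
    - [-1,-0.015,0,-0.005,0,0,0]
    - [-1,-0.015,0,-0.005,0,0,0]

```text
clock: 14.22
position: [0.4766, 0.0784, 0.094]
tool_rot: [3.14, 0.401, 3.141]
force: [-1.0, 0.8, 0.0]
grip_width: 0.0002
```

Emit:
arm_command:
  deltas:
    - [-1,-0.008,0,-0.001,0,0,0]
    - [-1,-0.015,0,-0.003,0,0,0]
    - [-1,-0.015,0,-0.003,0,0,0]

```text
clock: 14.6
position: [0.4783, 0.0784, 0.0952]
tool_rot: [3.14, 0.401, 3.142]
force: [-2.4, 0.6, 0.6]
grip_width: -0.0001
```

Emit:
arm_command:
  deltas:
    - [-1,-0.008,0,-0.002,0,0,0]
    - [-1,-0.015,0,-0.003,0,0,0]
    - [-1,-0.015,0,-0.003,0,0,0]

```text
clock: 14.98
position: [0.4799, 0.0784, 0.0964]
tool_rot: [3.14, 0.4, -3.142]
force: [-5.6, -0.7, -0.2]
grip_width: 0.0001
```

Run:
```python
from h import *
s=st();print(s["position"],s["tool_rot"],s["force"],s["qpos"])
S=(ct(.4,.4,0),.4);print(S[0])
rows([(ct(b,b,0),b) for b in(.37,.34,.31,.28,.25,.22,.19,.16)],-1,start=S)
im=cams.grab_frame("scene");cv2.imwrite("pics/s9z.png",cv2.resize(im[200:260,260:320],None,fx=9,fy=9,interpolation=cv2.INTER_CUBIC))
```

```text
[0.47994087 0.07835903 0.09638258] [ 3.14044151  0.40035154 -3.14158521] [-5.60038035 -0.66144802 -0.16596497] [ 0.17337602  0.55991221 -0.68536598  2.35317726  1.71258179  0.48603448
 -0.42535069]
[0.48013209 0.0784     0.09689117]
[-1, -0.012, 0.0, -0.004, 0.0, 0.038, 0.0]
[-1, -0.024, 0.0, -0.008, 0.0, 0.076, 0.0]
[-1, -0.037, 0.0, -0.011, 0.0, 0.115, 0.0]
[-1, -0.049, 0.0, -0.014, 0.0, 0.153, 0.0]
[-1, -0.061, 0.0, -0.017, 0.0, 0.191, 0.0]
[-1, -0.074, 0.0, -0.019, 0.0, 0.229, 0.0]
[-1, -0.087, 0.0, -0.021, 0.0, 0.267, 0.0]
[-1, -0.099, 0.0, -0.023, 0.0, 0.306, 0.0]
```

View pics/s9z.png

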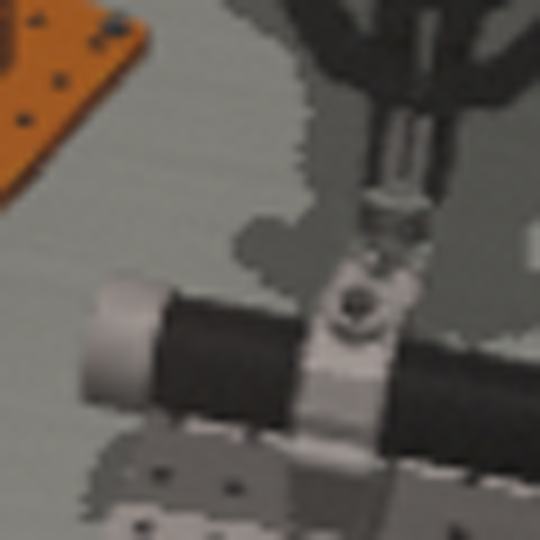

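Emit:
arm_command:
  deltas:
    - [-1,-0.004,0,-0.001,0,0.013,0]
    - [-1,-0.008,0,-0.003,0,0.026,0]
    - [-1,-0.008,0,-0.003,0,0.026,0]

```text
clock: 15.4
position: [0.4808, 0.0783, 0.0972]
tool_rot: [3.14, 0.38, 3.142]
force: [-6.1, 0.2, -1.3]
grip_width: 0.0001
```

Emit:
arm_command:
  deltas:
    - [-1,-0.004,0,-0.001,0,0.013,0]
    - [-1,-0.004,0,-0.001,0,0.013,0]

```text
clock: 15.65
position: [0.4812, 0.0784, 0.0975]
tool_rot: [3.14, 0.369, -3.142]
force: [-7.2, -0.6, 0.2]
grip_width: -0.0001
```

Emit:
arm_command:
  deltas:
    - [-1,-0.004,0,-0.001,0,0.013,0]
    - [-1,-0.004,0,-0.001,0,0.013,0]

```text
clock: 15.9
position: [0.4815, 0.0783, 0.0978]
tool_rot: [3.14, 0.359, -3.142]
force: [-9.2, -0.4, 0.7]
grip_width: -0.0001
```

Emit:
arm_command:
  deltas:
    - [-1,-0.004,0,-0.001,0,0.013,0]
    - [-1,-0.004,0,-0.001,0,0.013,0]

```text
clock: 16.15
position: [0.4818, 0.0783, 0.0981]
tool_rot: [3.141, 0.348, -3.141]
force: [-9.7, -0.4, 1.6]
grip_width: -0.0
```

Emit:
arm_command:
  deltas:
    - [-1,-0.004,0,-0.001,0,0.013,0]
    - [-1,-0.004,0,-0.001,0,0.013,0]

```text
clock: 16.4
position: [0.4822, 0.0783, 0.0984]
tool_rot: [3.141, 0.338, -3.141]
force: [-10.9, -0.1, 2.1]
grip_width: -0.0001
```

Emit:
arm_command:
  deltas:
    - [-1,-0.004,0,-0.001,0,0.013,0]
    - [-1,-0.004,0,-0.001,0,0.013,0]

```text
clock: 16.65
position: [0.4826, 0.0783, 0.0987]
tool_rot: [3.141, 0.327, -3.141]
force: [-12.2, 0.7, 2.7]
grip_width: 0.0002
```

Emit:
arm_command:
  deltas:
    - [-1,-0.001,0,-0.003,0,0,0]
    - [-1,-0.001,0,-0.003,0,0,0]

```text
clock: 16.9
position: [0.4826, 0.0783, 0.099]
tool_rot: [3.141, 0.327, -3.141]
force: [-8.7, 1.0, -5.2]
grip_width: -0.0
```

Run:
```python
from h import *
s=st();print(s["position"],s["tool_rot"],s["force"])
im=cams.grab_frame("scene");cv2.imwrite("pics/s10z.png",cv2.resize(im[200:260,260:320],None,fx=9,fy=9,interpolation=cv2.INTER_CUBIC))
im=cams.grab_frame("top");cv2.imwrite("pics/t10.png",im)
```

```text
[0.48260897 0.07827526 0.09900379] [ 3.14060996  0.32740265 -3.14132544] [-8.72212048  1.03846057 -5.17886416]
```

View pics/s10z.png

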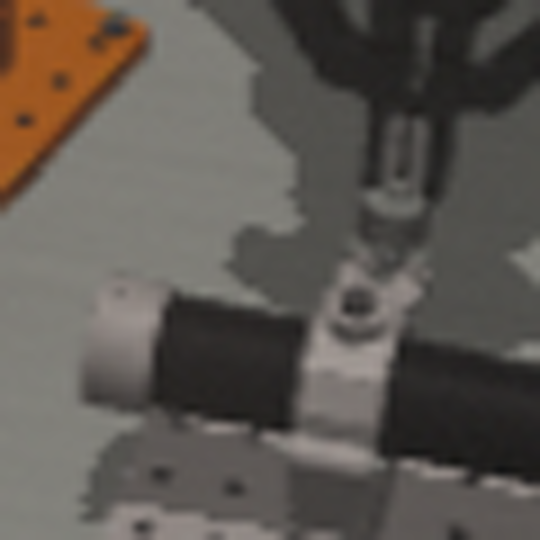

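Emit:
arm_command:
  deltas:
    - [-1,-0.004,0,-0.001,0,0,0]
    - [-1,-0.004,0,-0.001,0,0,0]

```text
clock: 17.25
position: [0.4829, 0.0783, 0.0992]
tool_rot: [3.141, 0.327, -3.141]
force: [-9.9, 0.5, -6.1]
grip_width: -0.0003
```

Emit:
arm_command:
  deltas:
    - [-1,-0.004,0,-0.001,0,0,0]
    - [-1,-0.004,0,-0.001,0,0,0]

```text
clock: 17.5
position: [0.4833, 0.0782, 0.0995]
tool_rot: [3.141, 0.327, -3.141]
force: [-10.9, 1.2, -5.9]
grip_width: 0.0001
```

Emit:
arm_command:
  deltas:
    - [-1,-0.004,0,-0.001,0,0,0]
    - [-1,-0.004,0,-0.001,0,0,0]

```text
clock: 17.75
position: [0.4836, 0.0782, 0.0997]
tool_rot: [3.141, 0.326, -3.141]
force: [-11.3, 0.9, -7.2]
grip_width: -0.0004
```

Emit:
arm_command:
  deltas:
    - [-1,-0.003,0,0.001,0,0,0]
    - [-1,-0.003,0,0.001,0,0,0]

```text
clock: 18.0
position: [0.4838, 0.0783, 0.0997]
tool_rot: [3.141, 0.326, -3.141]
force: [-13.9, 0.9, -3.8]
grip_width: -0.0003
```

Emit:
arm_command:
  deltas:
    - [-1,-0.004,0,0,0,0,0]
    - [-1,-0.004,0,0,0,0,0]

```text
clock: 18.25
position: [0.4842, 0.0783, 0.0998]
tool_rot: [3.141, 0.326, -3.141]
force: [-16.6, 0.6, -2.6]
grip_width: -0.0002
```

Emit:
arm_command:
  deltas:
    - [-1,-0.004,0,0,0,0,0]
    - [-1,-0.004,0,0,0,0,0]

```text
clock: 18.5
position: [0.4846, 0.0783, 0.1]
tool_rot: [3.141, 0.326, -3.141]
force: [-19.1, 0.7, 0.7]
grip_width: -0.0001
```

Emit:
arm_command:
  deltas:
    - [-1,0.001,0,-0.004,0,0,0]
    - [-1,0.001,0,-0.004,0,0,0]

```text
clock: 18.75
position: [0.4845, 0.0782, 0.1004]
tool_rot: [3.141, 0.326, -3.141]
force: [-14.0, 1.3, -9.2]
grip_width: -0.0002
```

Emit:
arm_command:
  deltas:
    - [-1,-0.004,0,-0.002,0,0,0]
    - [-1,-0.004,0,-0.002,0,0,0]

```text
clock: 19.0
position: [0.4872, 0.0782, 0.102]
tool_rot: [3.141, 0.33, 3.141]
force: [-3.2, -1.0, -1.9]
grip_width: -0.0
```

Run:
```python
from h import *
s=st();print(s["position"],s["force"])
S=(bp(.28,0,off=.0203),.33);print(S[0])
rows([(bp(b,0,off=.0203),b+.01) for b in(.25,.22,.19,.16,.13,.1,.07,.04)],-1,start=S)
```

```text
[0.48715796 0.07824489 0.10201279] [-3.20951371 -1.00485328 -1.87058752]
[0.48720924 0.0784     0.10205331]
[-1, -0.012, 0.0, -0.003, 0.0, 0.089, 0.0]
[-1, -0.025, 0.0, -0.006, 0.0, 0.127, 0.0]
[-1, -0.037, 0.0, -0.009, 0.0, 0.166, 0.0]
[-1, -0.049, 0.0, -0.011, 0.0, 0.204, 0.0]
[-1, -0.062, 0.0, -0.013, 0.0, 0.242, 0.0]
[-1, -0.075, 0.0, -0.014, 0.0, 0.28, 0.0]
[-1, -0.087, 0.0, -0.015, 0.0, 0.318, 0.0]
[-1, -0.1, 0.0, -0.016, 0.0, 0.357, 0.0]
```

Emit:
arm_command:
  deltas:
    - [-1,-0.006,0,-0.002,0,0.045,0]
    - [-1,-0.012,0,-0.003,0,0.089,0]
    - [-1,-0.019,0,-0.005,0,0.108,0]
    - [-1,-0.025,0,-0.006,0,0.127,0]
    - [-1,-0.025,0,-0.006,0,0.127,0]

```text
clock: 19.62
position: [0.4908, 0.0783, 0.1043]
tool_rot: [3.14, 0.23, 3.141]
force: [0.1, 0.3, 0.3]
grip_width: -0.0
```

Run:
```python
from h import *
s=st();print(s["position"],s["force"])
S=(bp(.22,0,off=.0203),.23);print(S[0])
rows([(bp(b,0,off=.0203),b+.01) for b in(.19,.16,.13,.1,.07,.04,.02,0,-.02)],-1,start=S)
im=cams.grab_frame("scene");cv2.imwrite("pics/s11z.png",cv2.resize(im[200:260,260:320],None,fx=9,fy=9,interpolation=cv2.INTER_CUBIC))
```

```text
[0.49076955 0.07833198 0.10426749] [0.09612192 0.28405116 0.30021682]
[0.4903955  0.0784     0.10412379]
[-1, -0.012, 0.0, -0.004, 0.0, 0.038, 0.0]
[-1, -0.024, 0.0, -0.007, 0.0, 0.076, 0.0]
[-1, -0.037, 0.0, -0.01, 0.0, 0.115, 0.0]
[-1, -0.049, 0.0, -0.013, 0.0, 0.153, 0.0]
[-1, -0.061, 0.0, -0.015, 0.0, 0.191, 0.0]
[-1, -0.074, 0.0, -0.017, 0.0, 0.229, 0.0]
[-1, -0.082, 0.0, -0.018, 0.0, 0.255, 0.0]
[-1, -0.091, 0.0, -0.019, 0.0, 0.28, 0.0]
[-1, -0.099, 0.0, -0.02, 0.0, 0.306, 0.0]
```

View pics/s11z.png

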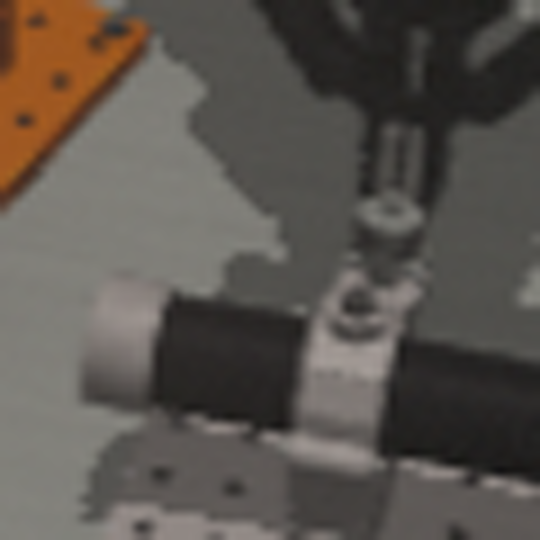

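Continue along the arc with the force watched.

Emit:
arm_command:
  deltas:
    - [-1,-0.006,0,-0.002,0,0.019,0]
    - [-1,-0.012,0,-0.004,0,0.038,0]
    - [-1,-0.018,0,-0.005,0,0.057,0]
    - [-1,-0.024,0,-0.007,0,0.076,0]

```text
clock: 20.18
position: [0.4936, 0.0783, 0.106]
tool_rot: [3.141, 0.169, -3.142]
force: [-2.8, -0.4, 0.7]
grip_width: 0.0
```

Emit:
arm_command:
  deltas:
    - [-1,-0.006,0,-0.002,0,0.019,0]
    - [-1,-0.012,0,-0.003,0,0.038,0]
    - [-1,-0.018,0,-0.005,0,0.057,0]
    - [-1,-0.024,0,-0.006,0,0.076,0]

```text
clock: 20.68
position: [0.4971, 0.0784, 0.1075]
tool_rot: [3.14, 0.109, -3.141]
force: [-1.6, 0.6, 1.4]
grip_width: 0.0001
```

Emit:
arm_command:
  deltas:
    - [-1,-0.004,0,-0.001,0,0.013,0]
    - [-1,-0.008,0,-0.002,0,0.025,0]
    - [-1,-0.012,0,-0.002,0,0.038,0]
    - [-1,-0.012,0,-0.002,0,0.038,0]

```text
clock: 21.18
position: [0.4989, 0.0784, 0.1079]
tool_rot: [3.14, 0.081, -3.142]
force: [-0.0, -0.5, -0.8]
grip_width: -0.0001
```

Emit:
arm_command:
  deltas:
    - [-1,-0.004,0,-0.001,0,0.013,0]
    - [-1,-0.008,0,-0.001,0,0.025,0]
    - [-1,-0.012,0,-0.002,0,0.038,0]
    - [-1,-0.012,0,-0.002,0,0.038,0]

```text
clock: 21.68
position: [0.5008, 0.0784, 0.1084]
tool_rot: [3.14, 0.051, -3.142]
force: [0.3, -0.5, -0.2]
grip_width: 0.0003
```

Emit:
arm_command:
  deltas:
    - [-1,-0.004,0,0,0,0.013,0]
    - [-1,-0.008,0,-0.001,0,0.025,0]
    - [-1,-0.008,0,-0.001,0,0.025,0]

```text
clock: 22.05
position: [0.5018, 0.0784, 0.1086]
tool_rot: [3.14, 0.031, -3.142]
force: [-0.4, -0.4, 0.6]
grip_width: 0.0003
```

Emit:
arm_command:
  deltas:
    - [-1,-0.004,0,0,0,0.013,0]
    - [-1,-0.004,0,0,0,0.013,0]

```text
clock: 22.3
position: [0.5023, 0.0784, 0.1085]
tool_rot: [3.14, 0.02, -3.141]
force: [-0.1, -0.4, 0.4]
grip_width: -0.0001
```

Emit:
arm_command:
  deltas:
    - [-1,-0.004,0,0,0,0.013,0]
    - [-1,-0.008,0,0,0,0.025,0]
    - [-1,-0.008,0,0,0,0.025,0]

```text
clock: 22.68
position: [0.5035, 0.0784, 0.1085]
tool_rot: [3.14, 0.001, -3.141]
force: [-1.9, 0.6, 0.5]
grip_width: 0.0
```

Emit:
arm_command:
  deltas:
    - [-1,-0.004,0,0,0,0,0]
    - [-1,-0.004,0,0,0,0,0]

```text
clock: 22.92
position: [0.5038, 0.0784, 0.1086]
tool_rot: [3.141, 0.001, -3.141]
force: [-4.5, 0.4, 1.6]
grip_width: 0.0003
```

Emit:
arm_command:
  deltas:
    - [-1,-0.004,0,0,0,0,0]
    - [-1,-0.004,0,0,0,0,0]

```text
clock: 23.18
position: [0.504, 0.0784, 0.1085]
tool_rot: [3.141, 0.0, -3.141]
force: [-7.6, -0.0, 3.6]
grip_width: 0.0002
```

Emit:
arm_command:
  deltas:
    - [-1,-0.004,0,-0.002,0,0,0]
    - [-1,-0.004,0,-0.002,0,0,0]

```text
clock: 23.42
position: [0.5041, 0.0783, 0.1086]
tool_rot: [3.141, -0.001, -3.141]
force: [-10.6, 0.4, 2.5]
grip_width: -0.0
```

Emit:
arm_command:
  deltas:
    - [-1,-0.004,0,-0.001,0,0,0]
    - [-1,-0.004,0,-0.001,0,0,0]

```text
clock: 23.68
position: [0.5043, 0.0783, 0.1086]
tool_rot: [3.141, -0.002, -3.141]
force: [-12.7, 0.7, 3.6]
grip_width: 0.0001
```

Emit:
arm_command:
  deltas:
    - [-1,-0.004,0,-0.003,0,0,0]
    - [-1,-0.004,0,-0.003,0,0,0]
    - [-1,-0.004,0,-0.003,0,0,0]

```text
clock: 24.05
position: [0.5044, 0.0783, 0.1087]
tool_rot: [3.141, -0.003, -3.141]
force: [-14.2, 1.1, -1.7]
grip_width: -0.0003
```

Run:
```python
from h import *
s=st();print(s["position"],s["force"])
P=[.5633,.0780,0]
im=cams.grab_frame("scene");cv2.imwrite("pics/s12z.png",cv2.resize(im[200:260,260:320],None,fx=9,fy=9,interpolation=cv2.INTER_CUBIC))
over("scene",im,P,0,0,(260,200,320,260),9,"pics/ov12.png")
```

```text
[0.50436586 0.07827104 0.1087411 ] [-14.21049076   1.05068181  -1.71817287]
```

View pics/s12z.png

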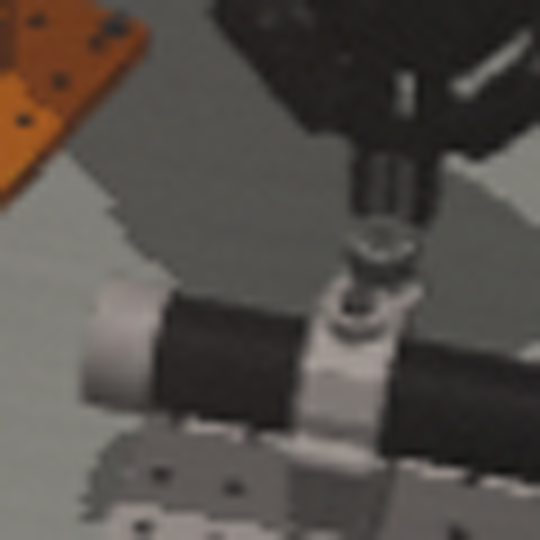

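View pics/ov12.png

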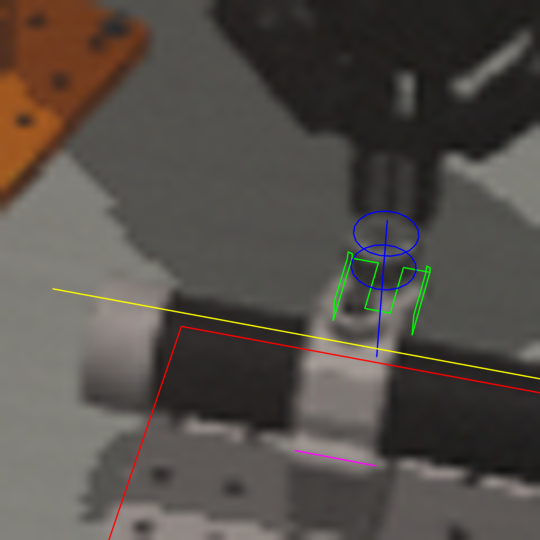

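Emit:
arm_command:
  deltas:
    - [-1,-0.003,0,-0.001,0,0,0]
    - [-1,-0.003,0,-0.001,0,0,0]
    - [-1,-0.003,0,-0.001,0,0,0]

```text
clock: 24.48
position: [0.5045, 0.0783, 0.1088]
tool_rot: [3.141, -0.003, -3.141]
force: [-16.4, 1.6, -1.8]
grip_width: 0.0
```

Emit:
arm_command:
  deltas:
    - [-1,0,0,0,0,0,0]
    - [-1,0,0,0,0,0,0]

```text
clock: 24.72
position: [0.5044, 0.0783, 0.1088]
tool_rot: [3.141, -0.004, -3.141]
force: [-16.5, 0.2, -1.9]
grip_width: 0.0001
```

Emit:
arm_command:
  deltas:
    - [-1,0.02,0,0,0,0,0]
    - [-1,0.1,0,0,0,0,0]
    - [-1,0.1,0,0,0,0,0]

```text
clock: 25.1
position: [0.4914, 0.0783, 0.1098]
tool_rot: [3.141, 0.002, -3.141]
force: [0.3, 0.5, -0.5]
grip_width: -0.0002
```

Run:
```python
from h import *
s=st();print(s["position"],s["force"])
P=[.5633,.0780,0]
im=cams.grab_frame("scene")
a=cv2.resize(im[215:250,280:320],None,fx=10,fy=10,interpolation=cv2.INTER_CUBIC)
over("scene",im,P,0,0,(280,215,320,250),10,"pics/o.png")
cv2.imwrite("pics/c13.png",np.hstack([a,cv2.imread("pics/o.png")]))
```

```text
[0.49139264 0.0782767  0.10983211] [ 0.30342067  0.50551458 -0.54808073]
```

View pics/c13.png

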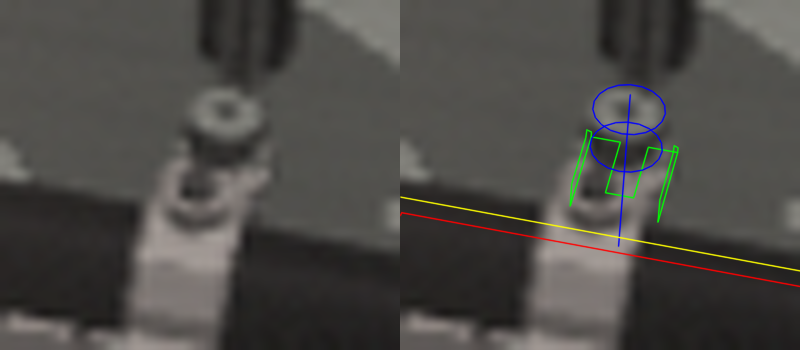

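Emit:
arm_command:
  deltas:
    - [-1,0,0,-0.2,0,0,0]
    - [-0.2,0,0,-0.35,0,0,0]
    - [-0.1,-0.21,0,-0.35,0,0,0]
    - [-0.1,-0.213,0,-0.35,0,0,0]
    - [-0.1,-0.213,0,-0.35,0,0,0]

```text
clock: 25.78
position: [0.5236, 0.0784, 0.162]
tool_rot: [3.14, 0.001, -3.141]
force: [0.6, 0.6, -0.3]
grip_width: 0.0385
```

Run:
```python
from h import *
s=st();print(s["position"],s["tool_rot"],s["force"],s["grip_width"])
rows([((.5233,.0782,.112),0)],-.1)
im=cams.grab_frame("scene")
cv2.imwrite("pics/c14.png",cv2.resize(im[190:260,260:340],None,fx=7,fy=7,interpolation=cv2.INTER_CUBIC))
```

```text
[0.52355838 0.07838358 0.16202422] [ 3.14043790e+00  8.74997554e-04 -3.14117610e+00] [ 0.5792462   0.55034075 -0.26553996] 0.03845990069976234
[-0.1, 0.002, -0.002, 0.333, 0.001, 0.001, 0.001]
```

View pics/c14.png

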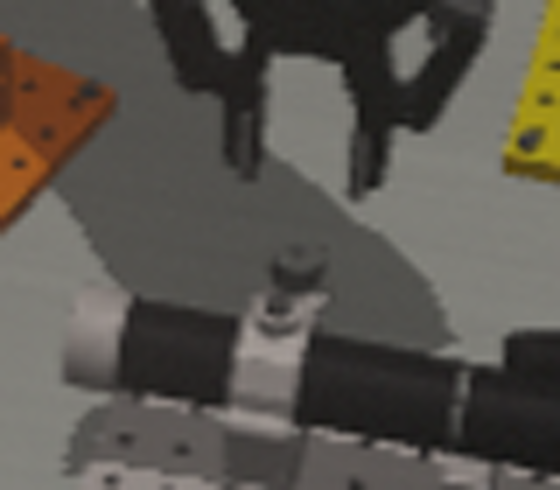

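Emit:
arm_command:
  deltas:
    - [-0.1,0,0,0.17,0,0,0]
    - [-0.1,0,0,0.32,0,0,0]
    - [-0.1,0,0,0.325,0,0,0]
    - [-0.4,0,0,0.325,0,0,0]
    - [-0.6,0,0,0.325,0,0,0]
    - [-0.6,0,0,0.325,0,0,0]
  newtons: 20

```text
clock: 26.58
position: [0.5241, 0.0784, 0.1143]
tool_rot: [3.141, 0.002, -3.141]
force: [-1.4, -0.5, 8.0]
grip_width: 0.02
```

Emit:
arm_command:
  deltas:
    - [-0.6,0.003,0,0,0,0,0]
    - [-0.6,0.003,0,0,0,0,0]

```text
clock: 26.82
position: [0.5239, 0.0785, 0.1143]
tool_rot: [3.14, 0.003, -3.141]
force: [-0.6, -0.2, 6.2]
grip_width: 0.0194
```

Emit:
arm_command:
  deltas:
    - [-0.6,0.005,0,-0.003,0,0,0]
    - [-0.6,0.005,0,-0.003,0,0,0]

```text
clock: 27.08
position: [0.523, 0.0784, 0.1143]
tool_rot: [3.14, 0.002, -3.141]
force: [0.7, -0.3, 5.3]
grip_width: 0.0198
```

Emit:
arm_command:
  deltas:
    - [-0.6,0.003,0,0,0,0,0]
    - [-0.6,0.003,0,0,0,0,0]

```text
clock: 27.32
position: [0.5227, 0.0785, 0.1143]
tool_rot: [3.14, 0.002, -3.141]
force: [1.7, -0.3, 6.4]
grip_width: 0.0199
```

Emit:
arm_command:
  deltas:
    - [-0.6,0.003,0,0,0,0,0]
    - [-0.6,0.003,0,0,0,0,0]

```text
clock: 27.58
position: [0.5225, 0.0785, 0.1143]
tool_rot: [3.14, 0.003, -3.141]
force: [5.3, -0.6, 5.6]
grip_width: 0.0195
```

Emit:
arm_command:
  deltas:
    - [-0.6,0.003,0,0,0,0,0]
    - [-0.6,0.003,0,0,0,0,0]

```text
clock: 27.82
position: [0.5223, 0.0784, 0.1143]
tool_rot: [3.14, 0.003, -3.141]
force: [7.6, -0.2, 4.0]
grip_width: 0.0193
```

Emit:
arm_command:
  deltas:
    - [-0.6,-0.008,0,0,0,0,0]
    - [-0.6,-0.012,0,0,0,0,0]
    - [-0.1,-0.012,0,0,0,0,0]
    - [-0.1,-0.012,0,0,0,0,0]
    - [-0.1,-0.012,0,-0.33,0,0,0]
    - [-0.6,0.19,0,-0.33,0,0,0]
    - [-1,0.19,0,-0.33,0,0,0]
    - [-1,0.19,0,-0.33,0,0,0]

```text
clock: 28.82
position: [0.493, 0.0781, 0.1632]
tool_rot: [3.141, 0.001, -3.142]
force: [0.5, 0.5, 0.2]
grip_width: 0.0
```

Run:
```python
from h import *
s=st();print(s["position"],s["tool_rot"],s["force"],s["grip_width"])
rows([((.4965,.0783,.1088),0)],-1)
```

```text
[0.49298628 0.07812556 0.1632305 ] [ 3.14066950e+00  1.11930123e-03 -3.14154845e+00] [0.49436921 0.53784322 0.16271946] 3.29945875326461e-05
[-1, -0.023, 0.001, 0.363, 0.001, 0.001, 0.0]
```

Emit:
arm_command:
  deltas:
    - [-1,0,0.001,0.2,0,0,0]
    - [-1,0,0.001,0.362,0,0,0]
    - [-1,-0.03,0.001,0.362,0,0,0]
    - [-1,-0.05,0.001,0.362,0,0,0]
    - [-1,-0.058,0.001,0.362,0,0,0]
    - [-1,-0.063,0.001,0.362,0,0,0]
    - [-1,-0.066,0.001,0.362,0,0,0]

```text
clock: 29.7
position: [0.5027, 0.0784, 0.1093]
tool_rot: [3.141, 0.001, -3.141]
force: [-0.8, 0.7, 1.0]
grip_width: 0.0001
```

Emit:
arm_command:
  deltas:
    - [-1,-0.004,0,0,0,0,0]
    - [-1,-0.004,0,0,0,0,0]

```text
clock: 29.95
position: [0.5032, 0.0785, 0.1091]
tool_rot: [3.141, 0.001, -3.141]
force: [-0.3, -0.0, 0.6]
grip_width: -0.0001
```

Emit:
arm_command:
  deltas:
    - [-1,-0.004,0,-0.001,0,0,0]
    - [-1,-0.008,0,-0.001,0,0,0]
    - [-1,-0.008,0,-0.001,0,0,0]

```text
clock: 30.32
position: [0.504, 0.0785, 0.1091]
tool_rot: [3.141, 0.0, -3.141]
force: [-6.5, 0.1, 3.7]
grip_width: 0.0
```

Emit:
arm_command:
  deltas:
    - [-1,-0.004,0,-0.002,0,0,0]
    - [-1,-0.008,0,-0.002,0,0,0]
    - [-1,-0.008,0,-0.002,0,0,0]

```text
clock: 30.7
position: [0.5042, 0.0785, 0.1091]
tool_rot: [3.141, -0.002, -3.141]
force: [-11.4, 0.1, 4.9]
grip_width: -0.0001
```

Emit:
arm_command:
  deltas:
    - [-1,-0.004,0,-0.004,0,0,0]
    - [-1,-0.007,0,-0.005,0,0,0]
    - [-1,-0.007,0,-0.005,0,0,0]
    - [-1,-0.007,0,-0.005,0,0,0]

```text
clock: 31.2
position: [0.5044, 0.0784, 0.1094]
tool_rot: [3.141, -0.003, -3.141]
force: [-15.9, 1.7, -1.8]
grip_width: 0.0001
```

Same stop position (x 0.5044) at 16 N. Now back off and withdraw.

Emit:
arm_command:
  deltas:
    - [-1,0,0,0,0,0,0]
    - [-1,0,0,0,0,0,0]
    - [-1,0.02,0,0,0,0,0]
    - [-1,0.12,0,0,0,0,0]
    - [-1,0.2,0,-0.2,0,0,0]
    - [-1,0.2,0,-0.6,0,0,0]
    - [-1,0.2,0,-0.7,0,0,0]

```text
clock: 32.08
position: [0.477, 0.0788, 0.2181]
tool_rot: [3.141, 0.005, -3.141]
force: [-0.6, -0.1, 0.4]
grip_width: 0.0005
```

Emit:
arm_command:
  deltas:
    - [0,0.2,0.9,-0.2,0,0,0]
    - [0,0.2,0.9,-0.2,0,0,0]
    - [0,0.2,0.9,-0.2,0,0,0]
    - [0,0.2,0.9,-0.2,0,0,0]
    - [0,0.2,0.9,-0.2,0,0,0]

```text
clock: 32.7
position: [0.4467, 0.2119, 0.2447]
tool_rot: [-3.142, 0.001, 3.14]
force: [0.0, 0.2, 0.3]
grip_width: 0.0427
```

Emit:
arm_command:
  deltas:
    - [0,0,1,0,0,0,0]
    - [0,0,1,0,0,0,0]
    - [0,0,1,0,0,0,0]
    - [0,0,1,0,0,0,0]
    - [0,0,1,0,0,0,0]

```text
clock: 33.33
position: [0.4472, 0.3615, 0.245]
tool_rot: [-3.141, 0.001, 3.14]
force: [-0.1, -1.3, -0.6]
grip_width: 0.0428
```

Run:
```python
from h import *
s=st();print(s["position"],s["force"],s["grip_width"])
P=[.5633,.0780,0]
im=cams.grab_frame("scene");cv2.imwrite("pics/f_s.png",im)
t=cams.grab_frame("top");cv2.imwrite("pics/f_t.png",t)
a=cv2.resize(im[205:265,265:325],(400,400),interpolation=cv2.INTER_CUBIC)
b=cv2.resize(t[130:210,200:280],(400,400),interpolation=cv2.INTER_CUBIC)
cv2.imwrite("pics/f.png",np.hstack([a,b]))
```

```text
[0.44722149 0.36152245 0.24497279] [-0.10097504 -1.32061868 -0.63999392] 0.042794355052239934
```

View pics/f.png

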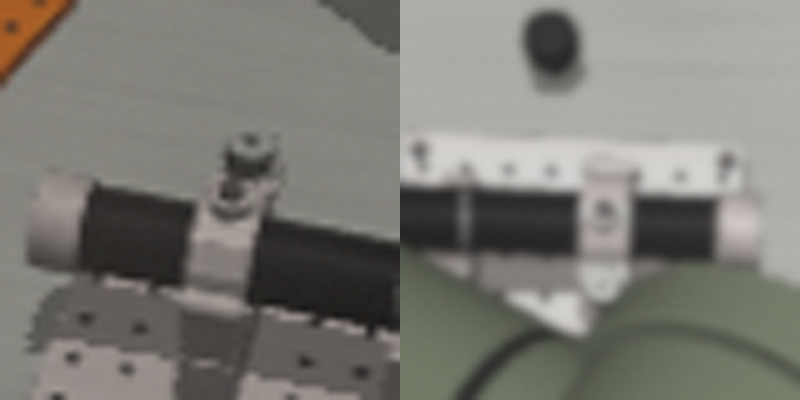

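View pics/f_s.png

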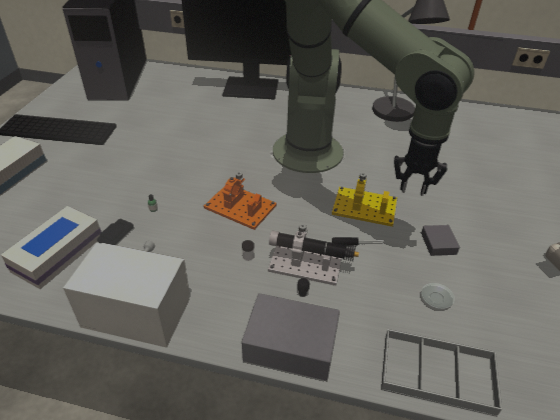

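The clamp is shut with the bolt upright and everything else is in place; handing in.

```bash
python3 -c "
from workcell import job
print(job.job_done())"
```

```text
the job is handed in; nothing more can be done
None
```

The clamp is closed on the tube, with the bolt home behind the lip and the arm clear of everything. I handed in at about 33 s of the 61 s allowed.

- **Cap:** I held it by the ear through the whole swing and lowered it onto the tube until a light resistance showed, then released it. It did not fall.
- **Wedging the bolt:** I pushed the nut along its arc with the closed fingers. Near the end the nut rubbed on the finger and the push rose to a reading of 19.1 N. I eased off and changed direction, and the washer then passed over the lip. Forces were only read at the end of each short move, so a brief higher peak between readings cannot be ruled out; no reading passed 20 N.
- **Pressing home:** I pressed the bolt against the end of the slot with about 16 N.
- **Check that it is locked:** I gripped the nut and pulled it back. It moved about 1 to 1.5 mm, roughly the pocket's play, then resisted at up to 7.6 N with almost no further movement. I then pressed it home again with about 16 N, and it stopped at the same place.

In the last pictures the bolt stands upright, the cap is shut, the tube is in its V's, and the other objects look unmoved. The pictures resolve only about 3 mm, so the bolt being fully home rests on the force checks. No check contradicted it.

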